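# Thread a printed gearbox frame and its cover onto a sloping assembly jig

## Robot

A 6-joint arm with a two-finger parallel gripper is mounted at the origin on the work surface. World frame = base frame: x ahead of the robot, y to its left, z up, the work surface at z = 0. Lengths are in m, angles in rad, forces in N, time in s.
With the tool pointing down it reaches from about 0.35 to 0.775 m from the base axis. Payload 5.5 kg.
Tool frame: the origin (TCP) lies at the very end of the fingers, on their centre line; the grasp point (between the pads) lies 19 mm behind it (env.grip_point_offset is the distance from the TCP to the grasp point, in m); z points along the fingers, y is the line along which they close (so a half turn about z gives the same grasp; the last joint's range is limited). The gripper opens to 85 mm and grips with 20 to 120 N. Pads are 22 mm wide; open, the fingers measure 114 mm over their backs; the gripper's body (76 mm by 85 mm) begins 54 mm behind the grasp point. The pads swing forward as they close: fully open they stand 13 mm farther back than shut.
Start: joints at [-1.383, 0.313, 0.046, 1.304, 0, 1.431], TCP at [0.185, -0.544, 0.231] pointing down, gripper open.
Joint ranges: [-2.76, 2.76], [-0.86, 1.69], [-1.03, 1.26], [-2.2, 2.34], [-1.47, 1.5], [-3.14, 3.14]. Speed limits (rad/s): [2.57, 2.57, 3.14, 3.14, 3.14, 3.14].

## Interface

Orientations are given as a unit quaternion [w, x, y, z].
In Python, from workcell import sensors, imaging, workorder, env gives the robot as it stands.
- The arm moves only by the shell command python3 -m handwheel 'ROWS' [FORCE]. ROWS is JSON, a list of rows, each a list of 5 numbers: the shift along the tool's x, y, z in mm, then the turn about the tool's z in rad, then the opening, from 0 (shut) to 1 (fully open). A call has 1 to 8 rows; each row is the pose to reach, as a shift and turn from the pose commanded when the call began, along the tool's axes at that moment; what a row does not reach only later rows make up. A row lasts 1/10 s, in which the tool goes at most 50 mm and 8.59 degrees, less where a joint would pass 70% of its speed; a pose out of reach is approached as far as the arm can. A call with a gripper value outside its range is refused whole. The fingers move at their own pace and stop on an object; FORCE is the grip in N (left out, the last holds). Time passes only in rows, so rows that repeat a pose let the fingers close. It gives the time, the measured TCP pose, the force, the opening and the grip force at its end, in the units of the state.
- sensors.get_state(): the state, without advancing time (a new reading comes with each control period).
- imaging.read_camera(name): name is "side" or "top"; returns a dict with "color" (384x512x3 uint8, blue, green, red), "z_map" (384x512 float32, m along the optical axis (not along the pixel's ray), 0 where there is no reading), "fx", "fy", "cx", "cy" (pixels), "xyz" and "rotation" of the camera in the world. Camera axes: x right, y down, z forward; pixel columns grow to the right and rows downward; lengths in m; the calibration is good to about 2 mm. A picture is of the moment at which its call begins.
- workorder.hand_in(): hands the job in; it is judged then, once.
The state is a dict: "clock": time; "joint_pos": joint angles; "qvel": joint speeds; "tau": joint torques, N m; "tcp_pos": TCP position; "orientation": TCP orientation; "wrist_force": force on the tool from outside, world axes, zero at the start; "ft_torque": the same for the moment, N m; "finger_gap": finger opening in m; "grip_force": force on a finger pad.
Only numpy, scipy, OpenCV 4.12 (cv2) and the standard library are available. Lean on these libraries where they do the work, as an engineer would, in place of code of your own. Each camera call takes 0.05 s, during which the arm holds its last target. There are 200 camera calls.

## Task

Assemble the printed gearbox on the sloping jig: thread the wide frame onto the jig's two leaning posts until it lies flat on the deck, then thread the narrow cover onto the same posts until it lies flat on the frame. On both parts the larger hole goes over the thicker post, and both lie with their ribs up, away from the deck. Leave the other things on the table where they are.

Things in the scene. Friction and masses are not known exactly. Their poses are not given: they have to be found in the camera images.
- jig_deck: Deck of the fixed plywood jig, 150 mm wide, sloping 35 degrees toward the robot. Origin: on its upper face midway between the posts, 85 mm above the table. z: along the posts, out of the deck, leaning toward the robot; x: up the slope; y: level. Steel posts at x=0: 16 mm thick at y=+42 mm, 10 mm at y=-42 mm; ends are cones 14 mm long. Deck spans x=-50 to +66 mm.
- thick_tip (a point): Tip of the thicker post (16 mm diameter, 62 mm long), at its free end, 5 mm wide there. Axes as the jig deck's.
- thin_tip (a point): Tip of the thinner post (10 mm diameter, 54 mm long), at its free end, 5 mm wide there. Axes as the jig deck's.
- frame_rib (a point): Loose yellow frame: plate 96 (x) x 116 (y) x 6 mm with a 44 mm bore and two post holes, lying flat. An upright rib, 10 thick (x), 40 long (y), 42 tall, stands near its +x edge. Point: rib's centre, 27 mm above the plate's underside; z up. The plate spans x=-88 to +8 mm from here. In place: axes match the jig deck's, this point at x=+50, y=0, z=+27 mm on it.
- frame_hole (a point): Centre of the frame's larger (20 mm) post hole, half-way through the plate. The smaller (14 mm) hole is 84 mm from it along the part's -y; the rib's centre is at x=+50, y=-42, z=+24 mm.
- cover_rib (a point): Loose yellow cover: plate 48 (x) x 116 (y) x 6 mm with two post holes and no bore, lying flat. An upright rib, 10 thick (x), 40 long (y), 42 tall, stands along its middle. Point: rib's centre, 27 mm above the plate's underside; z up. The plate spans x=-18 to +30 mm from here. In place on the frame: axes match the jig deck's, this point at x=-12, y=0, z=+33 mm on it.
- cover_hole (a point): Centre of the cover's larger (20 mm) post hole, half-way through the plate. The smaller (14 mm) hole is 84 mm from it along the part's -y; the rib's centre is at x=-12, y=-42, z=+24 mm.
- gear: Bystander: loose yellow printed gear, 62 mm across, 42 mm tall, standing near the frame. Origin under its centre.
- jar: Bystander: small pale jar with a black lid, 44 mm across, 65 mm tall, standing near the cover. Origin under its centre.
- mug: Bystander: white mug, 76 mm across, 85 mm tall, handle at its +y side. Origin under its centre.
- bottle: Bystander: pale bottle with a narrow neck, 60 mm across, 190 mm tall, standing beside the jig. Origin under its centre.
- can: Bystander: straight pale can, 66 mm across, 120 mm tall, standing beside the jig. Origin under its centre.
- driver: Bystander: black-handled screwdriver lying along its x, 180 mm long, 26 mm thick handle, in front of the jig. Origin under its middle.

How it is judged:
On the way, in this order (a step that is already met when the one before it is completed fails the run):
1. the frame is threaded on both posts and flat on the deck (x of frame_rib in the frame of jig_deck between 0.044 and 0.056 m and y of frame_rib in the frame of jig_deck between -0.008 and 0.008 m and z of frame_rib in the frame of jig_deck between 0.0245 and 0.0295 m and angle between the z axis of frame_rib and the z axis of jig_deck, either way round below 0.06 rad), for 0.2 s.
2. the cover is threaded on both posts and flat on the frame (all of step 1 and x of cover_rib in the frame of jig_deck between -0.018 and -0.006 m and y of cover_rib in the frame of jig_deck between -0.008 and 0.008 m and z of cover_rib in the frame of jig_deck between 0.0305 and 0.0355 m and angle between the z axis of cover_rib and the z axis of jig_deck, either way round below 0.06 rad), for 0.2 s.
At the end, for the whole second after the job is handed in: The frame lies flat on the deck and the cover flat on the frame, both threaded on the posts the right way round: each rib centre within 6 mm (up the slope), 8 mm (across) and 2.5 mm (height off the deck) of its place, axes within 0.06 rad of the posts', both parts at rest (under 10 mm/s) (all of step 2 and linear speed of each of frame, cover below 0.01 m/s); the robot touches nothing.
It fails at once if one of the other things (gear, jar, mug, bottle, can, screwdriver) is shifted by more than 30 mm (distance of any of gear, jar, mug, bottle, can, driver from where it was at the start of the episode above 0.03 m).
It fails at once if the gear, jar, mug, bottle or can is tipped over (angle between any of gear, jar, mug, bottle, can's own z axis and vertical above 0.5 rad).
It also fails if it takes over 64 s, if anything falls off the work surface, if the arm or the gripper's body presses on something with over 40 N, if the wrist force passes 120 N, or if a joint passes its speed limit or range.

## Working session

There is one attempt and no reset: what is moved stays moved. The work goes in short steps, Python scripts to look and compute and a shell command to move; the robot and the scene stay as the last step left them, time stands still between calls to the robot, and variables do not carry over. Pictures are saved under pics/ and viewed, at most 11 in all, crops included, and the job is handed in when it is done.

```bash
mkdir -p pics; cat > h.py <<'E'
import numpy as np, cv2
from workcell import sensors, imaging
def shot(name,tag):
    c=imaging.read_camera(name); np.savez(f'pics/{tag}.npz',**c); cv2.imwrite(f'pics/{tag}.png',c['color']); return c
def R(c): 
    r=np.array(c['rotation']); 
    return r.reshape(3,3) if r.size==9 else None
def cloud(c):
    v,u=np.indices(c['z_map'].shape); z=c['z_map']
    P=np.stack([(u-c['cx'])/c['fx']*z,(v-c['cy'])/c['fy']*z,z],-1)
    return P@R(c).T+np.array(c['xyz'])
def ray(c,u,v,zpl):
    d=R(c)@np.array([(u-c['cx'])/c['fx'],(v-c['cy'])/c['fy'],1.]); o=np.array(c['xyz'])
    return o+d*(zpl-o[2])/d[2]
E
python3 - <<'E'
from h import *
a=shot('top','t0'); b=shot('side','s0')
for c in(a,b): print(c['xyz'],np.round(c['rotation'],3),c['fx'],c['cx'],c['cy'], (c['z_map']>0).mean())
cv2.imwrite('pics/both.png',cv2.resize(np.hstack([a['color'],b['color']]),(800,300)))
s=sensors.get_state(); print(s['orientation'],s['finger_gap'],s['clock'])
E
```

```text
[0.46149683 0.01661062 1.07871609] [ 0.023 -0.704  0.709 -0.041] 378.27156507999445 257.53898815033 196.51092978438516 0.9960428873697916
[0.18842448 1.00167765 1.00906977] [ 0.066 -0.149  0.896 -0.414] 436.75879454727806 260.2842568062361 184.9674812004106 0.9957427978515625
[-8.39327008e-04  9.86598507e-01  1.63164578e-01 -3.97257038e-05] 0.08540374889456785 0.1
```

View pics/t0.png

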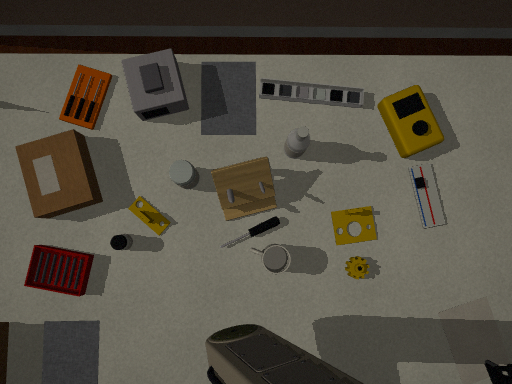

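View pics/s0.png

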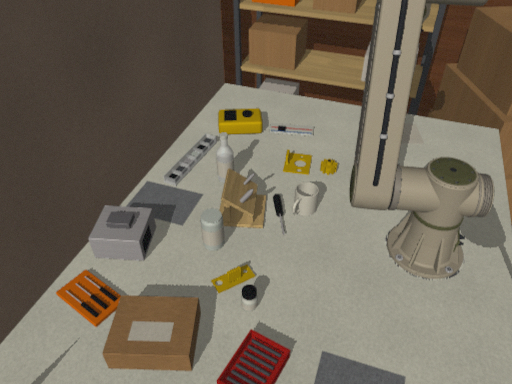

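```bash
cat >> h.py <<'E'
from scipy.spatial.transform import Rotation as Rot
def R(c): 
    q=np.array(c['rotation']); return Rot.from_quat(q[[1,2,3,0]]).as_matrix()
def load(tag): 
    d=np.load(f'pics/{tag}.npz'); return {k:d[k] for k in d}
def yellow(c):
    h=cv2.cvtColor(c['color'],cv2.COLOR_BGR2HSV); return cv2.inRange(h,(18,140,60),(35,255,255))>0
E
python3 - <<'E'
from h import *
t=load('t0'); s=load('s0')
crop=lambda c,u,v,w=40:cv2.resize(c['color'][v-w:v+w,u-w:u+w],(390,390),interpolation=cv2.INTER_CUBIC)
im=np.hstack([crop(t,355,226),crop(t,148,216)]); cv2.imwrite('pics/c1.png',im)
J=np.hstack([crop(t,244,188),crop(s,245,200)]); cv2.imwrite('pics/c2.png',J)
PT,PS=cloud(t),cloud(s); yt,ys=yellow(t),yellow(s)
for n,(u,v) in dict(frame=(355,226),cover=(148,216)).items():
    ctr=ray(t,u,v,0.006); print(n,ctr.round(3))
    for nm,P,m in(('top',PT,yt),('side',PS,ys)):
        k=m&(np.hypot(P[...,0]-ctr[0],P[...,1]-ctr[1])<.08 if n=='cover' else (np.hypot(P[...,0]-ctr[0],P[...,1]-ctr[1])<.075))
        p=P[k]; pl=p[(p[:,2]<.014)]; rb=p[p[:,2]>.038]; 
        r=cv2.minAreaRect((pl[:,:2]*1000).astype(np.float32)); print(nm,len(p),'z',np.percentile(p[:,2],[5,50,95]).round(3),'plate',np.round(r[0],1),np.round(r[1],1),round(r[2],1))
        r=cv2.minAreaRect((rb[:,:2]*1000).astype(np.float32)); print('  rib',len(rb),np.round(r[0],1),np.round(r[1],1),round(r[2],1),rb[:,2].mean().round(3))
# jig
j=ray(t,244,188,0.085); print('jig',j)
for nm,P in(('top',PT),('side',PS)):
    p=P[(np.hypot(P[...,0]-j[0],P[...,1]-j[1])<.075)&(P[...,2]>.05)&(P[...,2]<.15)]
    best=None;rng=np.random.default_rng(0)
    for _ in range(300):
        a=p[rng.choice(len(p),3,False)]; nn=np.cross(a[1]-a[0],a[2]-a[0]); L=np.linalg.norm(nn)
        if L<1e-5: continue
        nn/=L; nn*=np.sign(nn[2]); k=abs((p-a[0])@nn)<.004
        if best is None or k.sum()>best.sum() : best=k
    q=p[best]; c0=q.mean(0); nn=np.linalg.svd(q-c0)[2][2]; nn*=np.sign(nn[2])
    print(nm,len(p),len(q),c0.round(4),nn.round(3),'tilt',np.degrees(np.arccos(nn[2])),'yaw',np.degrees(np.arctan2(-nn[1],-nn[0])))
E
```

```text
frame [ 0.473 -0.287  0.006]
top 1156 z [0.002 0.006 0.034] plate [ 475.7 -284.3] [ 97.1 120.3] 7.8
  rib 57 [ 515.4 -277.4] [ 9.5 40.6] 9.0 0.047
side 411 z [0.001 0.006 0.034] plate [ 474.2 -283.1] [ 94.  118.3] 8.1
  rib 17 [ 513.3 -273.1] [ 7.6 35.2] 16.7 0.046
cover [0.506 0.298 0.006]
top 628 z [0.003 0.007 0.047] plate [508.2 296.6] [118.   49.4] 49.2
  rib 53 [503.1 299.7] [38.2  9.8] 49.7 0.048
side 558 z [0.002 0.007 0.047] plate [506.4 294.6] [116.9  51. ] 48.9
  rib 62 [501.7 298.4] [39.4 11.4] 47.5 0.045
jig [0.57459462 0.0269415  0.085     ]
top 2065 1886 [0.5859 0.0291 0.0914] [-0.556 -0.142  0.819] tilt 35.01190808349825 yaw 14.304055519016462
side 1055 841 [0.5828 0.0332 0.0909] [-0.552 -0.139  0.822] tilt 34.71068591046756 yaw 14.177086190799406
```

View pics/c1.png

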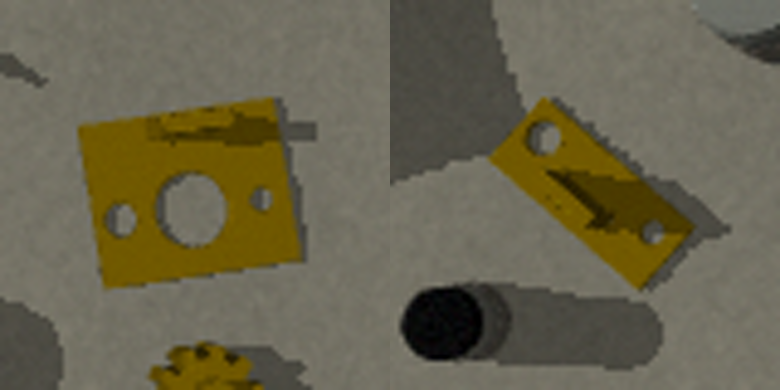

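View pics/c2.png

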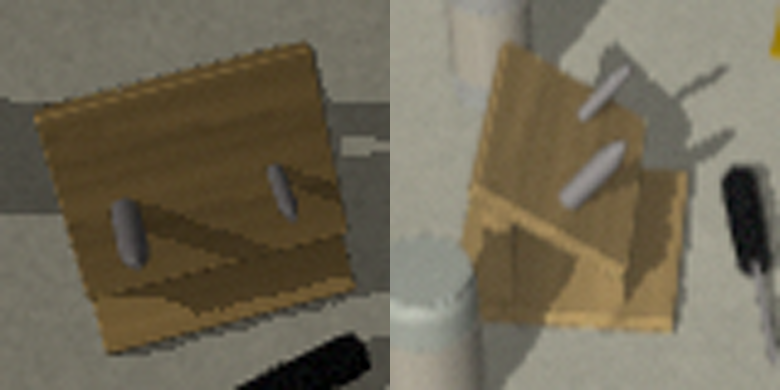

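```bash
cat >> h.py <<'E'
def go(x,y,z,yaw):
    "target TCP in mm, tool-x world yaw in deg -> row"
    s=sensors.get_state(); q=np.array(s['orientation']); M=Rot.from_quat(q[[1,2,3,0]]).as_matrix()
    d=M.T@(np.array([x,y,z])-np.array(s['tcp_pos'])*1000); cur=np.degrees(np.arctan2(M[1,0],M[0,0]))
    t=np.radians((cur-yaw+180)%360-180)
    print('row',d.round(1),'turn',t.round(3),'| now',(np.array(s['tcp_pos'])*1000).round(1),'yaw',cur.round(1),'zaxis',M[:,2].round(3),'F',np.round(s['wrist_force'],1),'t',round(s['clock'],2),'gap',round(s['finger_gap'],4))
E
python3 - <<'E'
from h import *
t=load('t0'); s=load('s0')
ya=np.radians(14.3); zt=np.radians(35)
X=np.array([np.cos(ya)*np.cos(zt),np.sin(ya)*np.cos(zt),np.sin(zt)]);Y=np.array([-np.sin(ya),np.cos(ya),0]);Z=np.cross(X,Y);B=np.stack([X,Y,Z],1)
c0=np.array([.5845,.031,.0912]); o=c0+X*(.085-c0[2])/X[2]; print('o0',o.round(4))
for nm,c in(('top',t),('side',s)):
    p=(cloud(c).reshape(-1,3)-o)@B*1000
    p=p[(abs(p[:,0])<90)&(abs(p[:,1])<95)]
    d=p[abs(p[:,2])<4]; print(nm,'deck x',np.percentile(d[:,0],[1,99]).round(1),'y',np.percentile(d[:,1],[1,99]).round(1), 'z',np.median(d[:,2]).round(2))
    for sg in(1,-1):
        k=p[(p[:,2]>12)&(p[:,2]<75)&(abs(p[:,0])<20)&(abs(p[:,1]-sg*42)<20)]
        low=k[k[:,2]<42]
        print('  post',sg,len(k),'x',np.percentile(low[:,0],[5,50,95]).round(1),'y',np.percentile(low[:,1],[5,50,95]).round(1),'ztip',k[:,2].max().round(1))
go(515,-278,100,8)
E
```

```text
o0 [0.5759 0.0288 0.085 ]
top deck x [-47.   67.3] y [-76.9  69.8] z -0.33
  post 1 71 x [2.8 7.5 9.5] y [31.2 38.2 44.9] ztip 64.5
  post -1 33 x [1.7 5.1 6.8] y [-49.9 -45.7 -41.6] ztip 55.1
side deck x [-49.   65.3] y [-79.2  70.4] z 0.41
  post 1 65 x [-4.4  2.9  6.9] y [34.2 41.4 47.2] ztip 64.0
  post -1 30 x [-2.7  1.8  4.3] y [-51.1 -45.7 -41.1] ztip 54.2
row [ 398.  -145.3  130.8] turn 0.188 | now [ 185.  -543.9  230.5] yaw 18.8 zaxis [-0.     0.002 -1.   ] F [-0.9  0.5  0.4] t 0.1 gap 0.0854
```

```bash
python3 -m handwheel '[[398,-145,131,0.188,1],[398,-145,131,0.188,1],[398,-145,131,0.188,1],[398,-145,131,0.188,1],[398,-145,131,0.188,1],[398,-145,131,0.188,1],[398,-145,131,0.188,1],[398,-145,131,0.188,1]]' 20; python3 -c "
from h import *
go(515,-278,100,8)"
```

```text
clock: 0.9
tcp_pos: [0.483, -0.3043, 0.1127]
orientation: [-0.0, 0.998, 0.07, -0.0]
wrist_force: [1.2, -0.3, 0.5]
finger_gap: 0.0852
grip_force: 0.0
row [ 35.4 -21.5  12.7] turn 0.0 | now [ 483.  -304.3  112.7] yaw 8.0 zaxis [-0.  0. -1.] F [ 1.2 -0.3  0.5] t 0.9 gap 0.0852
```

```bash
python3 -m handwheel '[[0,0,0,0,1],[0,0,0,0,1]]' >/dev/null; python3 - <<'E'
from h import *
go(515,-278,12,8)
c=shot('top','t1'); P=cloud(c)
m=yellow(c)&(np.hypot(P[...,0]-.51,P[...,1]+.28)<.12)&(P[...,2]>.04)&(P[...,2]<.052); p=P[m]*1000
print(len(p), np.round(cv2.minAreaRect(p[:,:2].astype(np.float32)),1) if 0 else cv2.minAreaRect(p[:,:2].astype(np.float32)) if len(p) else '')
E
```

```text
row [ 36.6 -21.4 100.6] turn 0.003 | now [ 482.  -304.5  112.6] yaw 8.2 zaxis [-0.002  0.001 -1.   ] F [-0.8 -0.1  0.3] t 1.1 gap 0.0854
56 ((515.4337158203125, -277.58648681640625), (9.444794654846191, 41.12431335449219), 8.975815773010254)
```

```bash
python3 -m handwheel '[[37,-21,20,0,1],[37,-21,40,0,1],[37,-21,70,0,1],[37,-21,90,0,1],[37,-21,100,0,1],[37,-21,100,0,1]]' 20;  python3 -m handwheel '[[0,0,0,0,0.3],[0,0,0,0,0.3],[0,0,0,0,0.3],[0,0,0,0,0.3],[0,0,0,0,0.3],[0,0,0,0,0.3]]' 20; python3 -c "
from h import *
go(515,-278,12,8)"
```

```text
clock: 1.75
tcp_pos: [0.5139, -0.2806, 0.0126]
orientation: [-0.001, 0.998, 0.069, -0.001]
wrist_force: [-0.5, 1.3, 0.2]
finger_gap: 0.0854
grip_force: 0.0
clock: 2.35
tcp_pos: [0.5164, -0.2806, 0.0149]
orientation: [0.001, 0.998, 0.07, 0.001]
wrist_force: [-0.2, -0.7, 5.4]
finger_gap: 0.0397
grip_force: 21.0
row [-1.1 -2.8  2.9] turn 0.0 | now [ 516.4 -280.6   14.9] yaw 8.0 zaxis [ 0.002 -0.002 -1.   ] F [-0.2 -0.7  5.4] t 2.35 gap 0.0397
```

```bash
python3 -m handwheel '[[0,0,0,0,0.7],[0,0,-7,0,0.7],[0,0,-7,0,0.3],[0,0,-7,0,0.3],[0,0,-7,0,0.3],[0,0,-7,0,0.3],[0,0,-7,0,0.3],[0,0,-7,0,0.3]]' 20; python3 -c "
from h import *
go(515,-278,12,8)"
```

```text
clock: 3.15
tcp_pos: [0.5161, -0.2801, 0.0212]
orientation: [0.0, 0.998, 0.07, 0.001]
wrist_force: [0.1, -0.3, 5.3]
finger_gap: 0.0395
grip_force: 21.0
row [-0.8 -2.2  9.2] turn 0.0 | now [ 516.1 -280.1   21.2] yaw 8.0 zaxis [ 0.001 -0.001 -1.   ] F [ 0.1 -0.3  5.3] t 3.15 gap 0.0395
```

```bash
python3 -m handwheel '[[-3,0,-7,0,0.3],[-7,0,-14,0,0.3],[-11,0,-20,0,0.3],[-16,0,-26,0,0.3],[-22,0,-32,0,0.3],[-27,0,-37,0,0.3],[-34,0,-42,0,0.3],[-38,0,-45,0,0.3]]' 20; python3 - <<'E'
from h import *
go(515,-278,12,8)
a=shot('top','t2'); b=shot('side','s2')
def plane(tag,ctr,rad=.09):
    c=load(tag); P=cloud(c); m=yellow(c)&(np.hypot(P[...,0]-ctr[0],P[...,1]-ctr[1])<rad); p=P[m]
    best=None; rng=np.random.default_rng(0)
    for _ in range(300):
        q=p[rng.choice(len(p),3,False)]; n=np.cross(q[1]-q[0],q[2]-q[0]); L=np.linalg.norm(n)
        if L<1e-5: continue
        k=abs((p-q[0])@n/L)<.003
        if best is None or k.sum()>best.sum(): best=k
    q=p[best]; c0=q.mean(0); n=np.linalg.svd(q-c0)[2][2]; n*=np.sign(n[2])
    print(tag,len(p),len(q),c0.round(4),n.round(3),'tilt',np.degrees(np.arccos(n[2])).round(1),'yaw',np.degrees(np.arctan2(-n[1],-n[0])).round(1),'zrange',np.percentile(p[:,2],[1,99]).round(3))
for t in('t2','s2'): plane(t,(.475,-.284))
E
```

```text
clock: 3.95
tcp_pos: [0.4773, -0.2854, 0.0661]
orientation: [0.0, 0.998, 0.07, 0.0]
wrist_force: [-0.1, 0.5, -0.6]
finger_gap: 0.0398
grip_force: 20.3
row [38.4 -2.1 54.1] turn -0.0 | now [ 477.3 -285.4   66.1] yaw 8.0 zaxis [ 0. -0. -1.] F [-0.1  0.5 -0.6] t 3.95 gap 0.0398
t2 737 621 [ 0.4248 -0.2775  0.0507] [0.001 0.005 1.   ] tilt 0.3 yaw -98.9 zrange [0.044 0.16 ]
s2 357 263 [ 0.4339 -0.2836  0.0511] [-0.003  0.002  1.   ] tilt 0.2 yaw -33.7 zrange [0.014 0.056]
```

```bash
python3 - <<'E'
from h import *
s=load('s2'); P=cloud(s).reshape(-1,3)*1000; ya=np.radians(14.3)
D=P-np.array([577.4,25.6,0]); u=D[:,0]*np.cos(ya)+D[:,1]*np.sin(ya); v=-D[:,0]*np.sin(ya)+D[:,1]*np.cos(ya); z=D[:,2]
for z0 in range(130,-10,-10):
    print(z0,end=': ')
    for u0 in range(-90,90,10):
        k=(u>=u0)&(u<u0+10)&(z>=z0)&(z<z0+10)&(abs(v)<95)
        print('%4d'%np.max(v[k]) if k.any() else '   .',end=' ')
    print()
t=load('t0'); p=ray(t,297,140,.19); print('bottle',p, 'can',ray(t,184,168,.12))
crop=s['color'][130:250,190:290]; cv2.imwrite('pics/c3.png',cv2.resize(crop,(500,600),interpolation=cv2.INTER_CUBIC))
E
```

```text
130:    .    .    .    .    .   49   47    .    .    .    .    .    .    .    .    .    .    . 
120:    .    .    .    .    .   45   49   41    .    .    .    .    .   73   75    .    .    . 
110:    .    .    .    .    .    .   51   48    .    .    .   18   72   75   72    .    .    . 
100:    .    .    .    .    .    .   45   50   44    .   67   72   74   74    .    .    .    . 
90:    .    .    .    .    .    .    .   46   47   74   75   74   71   60   59    .    .    . 
80:    .    .    .    .    .    .    .   73   72   74   72   70   62   61   60    .    .    . 
70:    .    .    .    .    .    .   73   73   73   71    .    .   63   64   64    .    .    . 
60:    .    .    .    .   74   75   76   74    .    .    .    .   62   64   56    .    .    . 
50:    .    .    .    .   66   72   72    .    .    .    .    .   62   61   60    .    .    . 
40:    .    .    .    .    .   70   62    .    .    .    .    .   58   61    .    .    .    . 
30:    .    .    .    .    .   61   60    .    .    .    .    .   61   62    .    .    .    . 
20:    .    .    .    .    .   64   61    .    .    .    .    .   57   63   58    .    .    . 
10:    .   65   73   77   72   73   74   69   73   73   75   73   78   74   71   35   14    . 
0:   92   94   93   87   93   94   94   90   94   93   90   93   93   93   88   38    0   -1 
bottle [ 0.67784579 -0.10174587  0.19      ] can [0.62272518 0.17930333 0.12      ]
```

View pics/c3.png

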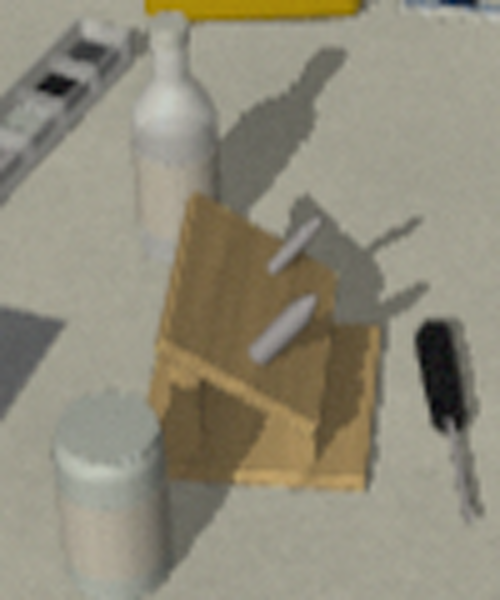

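```bash
python3 -m handwheel '[[0,0,-50,0,0.3],[0,0,-100,0,0.3],[0,0,-150,0,0.3],[0,0,-174,0,0.3],[0,0,-174,0,0.3]]' 30; python3 -c "
from h import *
go(726,63.5,240,14.3)"
```

```text
clock: 4.55
tcp_pos: [0.48, -0.2867, 0.2442]
orientation: [0.003, 0.998, 0.07, 0.003]
wrist_force: [0.3, -0.8, -1.4]
finger_gap: 0.0393
grip_force: 34.2
row [ 292.4 -312.4    3.9] turn -0.11 | now [ 480.  -286.7  244.2] yaw 8.0 zaxis [ 0.007 -0.005 -1.   ] F [ 0.3 -0.8 -1.4] t 4.55 gap 0.0393
```

```bash
python3 -m handwheel '[[34,-36,4,-0.11,0.3],[68,-72,4,-0.11,0.3],[102,-108,4,-0.11,0.3],[136,-145,4,-0.11,0.3],[170,-181,4,-0.11,0.3],[204,-218,4,-0.11,0.3],[240,-255,4,-0.11,0.3],[270,-285,4,-0.11,0.3]]' 30;python3 -m handwheel '[[25,-27,0,0,0.3],[25,-27,0,0,0.3],[25,-27,0,0,0.3]]'; python3 -c "
from h import *
go(726,63.5,109,14.3)"
```

```text
clock: 5.35
tcp_pos: [0.7061, 0.0372, 0.2332]
orientation: [-0.0, 0.992, 0.125, -0.001]
wrist_force: [0.5, -1.5, -0.1]
finger_gap: 0.0394
grip_force: 34.1
clock: 5.65
tcp_pos: [0.7227, 0.0681, 0.2326]
orientation: [-0.0, 0.992, 0.126, -0.002]
wrist_force: [0.4, -0.1, 0.1]
finger_gap: 0.0391
grip_force: 34.1
row [  2.5   5.4 123.6] turn 0.002 | now [722.7  68.1 232.6] yaw 14.4 zaxis [-0.004 -0.    -1.   ] F [ 0.4 -0.1  0.1] t 5.65 gap 0.0391
```

```bash
python3 -m handwheel '[[2,5,40,0,0.3],[2,5,80,0,0.3],[2,5,110,0,0.3],[2,5,124,0,0.3],[2,5,124,0,0.3]]' 20; python3 - <<'E'
from h import *
go(726,63.5,109,14.3)
t=shot('top','t3'); s=shot('side','s3')
cv2.imwrite('pics/c4.png',np.hstack([cv2.resize(t['color'][80:240,150:310],(400,400)),cv2.resize(s['color'][110:270,160:320],(400,400))]))
P=cloud(t)*1000; m=yellow(t)&(np.hypot(P[...,0]-680,P[...,1]-45)<90)&(P[...,2]>60); p=P[m]; ya=np.radians(14.3)
D=p-[577.4,25.6,0]; u=D[:,0]*np.cos(ya)+D[:,1]*np.sin(ya); v=-D[:,0]*np.sin(ya)+D[:,1]*np.cos(ya)
print(len(p),'u',np.percentile(u,[1,99]).round(1),'v',np.percentile(v,[1,99]).round(1),'z',np.percentile(p[:,2],[5,50,95]).round(1))
E
```

```text
clock: 6.15
tcp_pos: [0.7241, 0.0614, 0.1087]
orientation: [-0.0, 0.992, 0.124, -0.003]
wrist_force: [-1.0, -0.4, -0.6]
finger_gap: 0.0395
grip_force: 34.1
row [ 2.4 -1.6 -0.3] turn -0.001 | now [724.1  61.4 108.7] yaw 14.2 zaxis [-0.005 -0.    -1.   ] F [-1.  -0.4 -0.6] t 6.15 gap 0.0395
180 u [ 21.6 150.3] v [-69.7 -30.5] z [ 91.8  94.7 119.9]
```

View pics/c4.png

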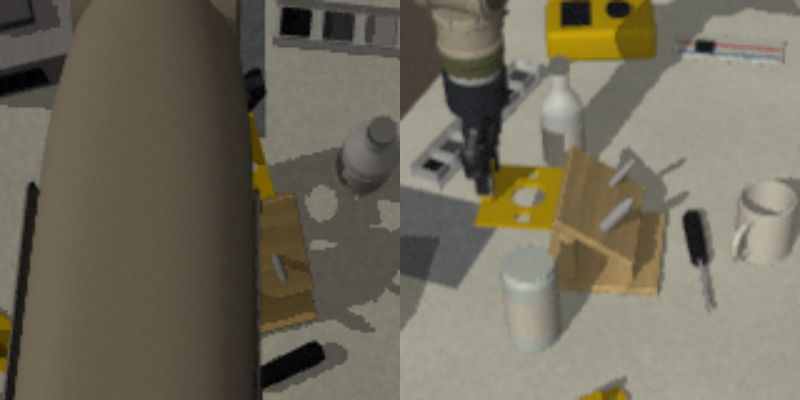

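```bash
python3 -m handwheel '[[-5,0,0,0,0.3],[-9,0,0,0,0.3],[-12,0,0,0,0.3],[-15,0,0,0,0.3],[-15,0,0,0,0.3]]' 20; cat >> h.py <<'E'
def plane(tag,lo,hi,thr=.003):
    c=load(tag); P=cloud(c); m=yellow(c)&np.all((P>np.array(lo))&(P<np.array(hi)),-1); p=P[m]
    best=None; rng=np.random.default_rng(0)
    for _ in range(300):
        q=p[rng.choice(len(p),3,False)]; n=np.cross(q[1]-q[0],q[2]-q[0]); L=np.linalg.norm(n)
        if L<1e-5: continue
        k=abs((p-q[0])@n/L)<thr
        if best is None or k.sum()>best.sum(): best=k
    q=p[best]; c0=q.mean(0); n=np.linalg.svd(q-c0)[2][2]; n*=np.sign(n[2])
    print(tag,len(p),len(q),c0.round(4),n.round(3),'tilt',np.degrees(np.arccos(n[2])).round(1),'yaw',np.degrees(np.arctan2(-n[1],-n[0])).round(1))
    return p,q,c0,n
E
python3 - <<'E'
from h import *
go(726,63.5,109,14.3)
shot('side','s4'); plane('s3',(.6,-.05,.03),(.8,.17,.2)); plane('s4',(.6,-.05,.03),(.8,.17,.2))
E
```

```text
clock: 6.75
tcp_pos: [0.7149, 0.0595, 0.114]
orientation: [-0.0, 0.992, 0.125, 0.004]
wrist_force: [5.9, 1.8, 0.4]
finger_gap: 0.0393
grip_force: 34.2
row [11.7 -1.1  5.1] turn 0.0 | now [714.9  59.5 114. ] yaw 14.3 zaxis [ 0.008  0.001 -1.   ] F [5.9 1.8 0.4] t 6.75 gap 0.0393
s3 593 451 [0.6805 0.058  0.0958] [ 0.005 -0.008  1.   ] tilt 0.6 yaw 119.1
s4 505 379 [0.677  0.0568 0.0977] [-0.02  -0.001  1.   ] tilt 1.2 yaw 3.3
```

```bash
python3 -m handwheel '[[-4,0,-4,0,0.3],[-8,0,-9,0,0.3],[-12,0,-15,0,0.3],[-16,0,-20,0,0.3],[-16,0,-20,0,0.3]]' 20; 
python3 - <<'E'
from h import *
go(726,63.5,109,14.3)
shot('side','s5'); plane('s5',(.6,-.05,.03),(.8,.17,.2))
E
```

```text
clock: 7.3
tcp_pos: [0.6961, 0.055, 0.1325]
orientation: [0.0, 0.992, 0.125, 0.0]
wrist_force: [1.3, 1.3, -2.2]
finger_gap: 0.0392
grip_force: 33.9
row [31.  -0.9 23.5] turn 0.0 | now [696.1  55.  132.5] yaw 14.3 zaxis [ 0.001 -0.    -1.   ] F [ 1.3  1.3 -2.2] t 7.3 gap 0.0392
s5 414 330 [0.672  0.0565 0.112 ] [-0.202 -0.058  0.978] tilt 12.1 yaw 16.0
```

```bash
python3 -m handwheel '[[-4,0,-5,0,0.3],[-8,0,-9,0,0.3],[-12,0,-13,0,0.3],[-16,0,-17,0,0.3],[-20,0,-20,0,0.3],[-24,0,-23,0,0.3],[-24,0,-23,0,0.3]]' 20; 
python3 - <<'E'
from h import *
go(726,63.5,109,14.3)
shot('side','s6'); plane('s6',(.6,-.05,.03),(.8,.17,.22))
E
```

```text
clock: 8.05
tcp_pos: [0.6725, 0.0488, 0.1551]
orientation: [0.0, 0.992, 0.124, -0.0]
wrist_force: [1.8, -0.1, -1.6]
finger_gap: 0.0393
grip_force: 33.3
row [55.5 -1.  46.1] turn 0.0 | now [672.5  48.8 155.1] yaw 14.3 zaxis [-0. -0. -1.] F [ 1.8 -0.1 -1.6] t 8.05 gap 0.0393
s6 350 280 [0.6626 0.0625 0.1292] [-0.509 -0.117  0.853] tilt 31.5 yaw 12.9
```

```bash
python3 -m handwheel '[[-2,0,-2,0,0.3],[-5,0,-3,0,0.3],[-5,0,-3,0,0.3]]' 20; 
python3 - <<'E'
from h import *
go(726,63.5,109,14.3)
shot('side','s7'); p,q,c0,n=plane('s7',(.6,-.05,.03),(.8,.17,.22))
E
```

```text
clock: 8.4
tcp_pos: [0.668, 0.0477, 0.1576]
orientation: [0.0, 0.992, 0.125, -0.0]
wrist_force: [2.3, 0.6, -1.8]
finger_gap: 0.0393
grip_force: 33.0
row [60.2 -1.  48.6] turn 0.0 | now [668.   47.7 157.6] yaw 14.3 zaxis [-0. -0. -1.] F [ 2.3  0.6 -1.8] t 8.4 gap 0.0393
s7 330 263 [0.6595 0.0643 0.1309] [-0.543 -0.126  0.83 ] tilt 33.9 yaw 13.1
```

```bash
python3 -m handwheel '[[0,0,0,0,0.25],[0,0,0,0,0.25],[0,0,0,0,0.25],[12,0,0,0,0.25],[25,0,-10,0,0.25],[25,0,-50,0,0.25],[25,0,-80,0,0.25],[25,0,-80,0,0.25]]' 120; cat >> h.py <<'E'
O=np.array([577.4,25.6,85.2]); ya=np.radians(14.3); zt=np.radians(35)
X=np.array([np.cos(ya)*np.cos(zt),np.sin(ya)*np.cos(zt),np.sin(zt)]);Y=np.array([-np.sin(ya),np.cos(ya),0]);Z=np.cross(X,Y);B=np.stack([X,Y,Z],1)
E
python3 - <<'E'
from h import *
go(577,25.6,240,14.3)
shot('side','s8'); p,q,c0,n=plane('s8',(.6,-.05,.1),(.85,.2,.4))
tcp=np.array(sensors.get_state()['tcp_pos'])*1000
for a in (q,p):
    L=(a*1000-tcp)@B; print(np.percentile(L,[1,50,99],axis=0).round(1))
E
```

```text
clock: 9.25
tcp_pos: [0.6941, 0.0539, 0.2431]
orientation: [0.001, 0.992, 0.125, 0.004]
wrist_force: [-0.1, -0.7, -0.5]
finger_gap: 0.037
grip_force: 120.8
row [-120.5   -1.6    2.2] turn 0.0 | now [694.1  53.9 243.1] yaw 14.3 zaxis [ 0.008 -0.001 -1.   ] F [-0.1 -0.7 -0.5] t 9.25 gap 0.037
s8 523 428 [0.6756 0.0613 0.2088] [-0.517 -0.137  0.845] tilt 32.3 yaw 14.8
[[-72.7 -53.7 -21.2]
 [-28.6  22.8 -17.2]
 [ 19.6  59.4 -13.1]]
[[-72.7 -53.3 -22.9]
 [-27.6  21.6 -17.2]
 [ 19.6  59.4  -8.3]]
```

```bash
python3 - <<'E'
from h import *
w=O+B@[35.8,-3.8,97]; print(w, O+B@[0,42,62],O+B@[0,-42,54]); go(*w,14.3)
w=O+B@[35.8,-3.8,120];go(*w,14.3)
E
```

```text
[552.8425606   15.41888223 185.19178472] [532.56615689  57.51494628 135.98742675] [557.76051067 -22.74899265 129.43421039]
row [-146.     2.4   54.6] turn 0.0 | now [693.4  53.9 240.4] yaw 14.3 zaxis [ 0.004 -0.001 -1.   ] F [ 0.4 -0.5 -1.1] t 9.3 gap 0.0374
row [-159.1    2.5   35.7] turn 0.0 | now [693.4  53.9 240.4] yaw 14.3 zaxis [ 0.004 -0.001 -1.   ] F [ 0.4 -0.5 -1.1] t 9.3 gap 0.0374
```

```bash
python3 -m handwheel '[[-40,1,0,0,0.25],[-80,2,0,0,0.25],[-120,2,5,0,0.25],[-150,2,15,0,0.25],[-159,2,30,0,0.25],[-159,2,36,0,0.25],[-159,2,36,0,0.25],[-159,2,36,0,0.25]]' 120; python3 - <<'E'
from h import *
w=O+B@[35.8,-3.8,97];go(*w,14.3)
s=shot('side','s9'); p,q,c0,n=plane('s9',(.4,-.09,.08),(.65,.15,.4))
L=(q*1000-O)@B; print(np.percentile(L,[1,50,99],axis=0).round(1))
cv2.imwrite('pics/c5.png',cv2.resize(s['color'][130:230,190:290],(600,600),interpolation=cv2.INTER_CUBIC))
E
```

```text
clock: 10.1
tcp_pos: [0.5395, 0.0128, 0.2013]
orientation: [0.0, 0.992, 0.125, -0.0]
wrist_force: [0.2, -0.1, -1.5]
finger_gap: 0.0374
grip_force: 120.8
row [13.6  0.8 16.1] turn 0.0 | now [539.5  12.8 201.3] yaw 14.3 zaxis [-0. -0. -1.] F [ 0.2 -0.1 -1.5] t 10.1 gap 0.0374
s9 490 392 [0.52   0.0232 0.167 ] [-0.514 -0.127  0.848] tilt 32.0 yaw 13.9
[[-42.1 -54.   94.3]
 [ -0.8  21.8  99.3]
 [ 51.9  56.6 103.3]]
```

View pics/c5.png

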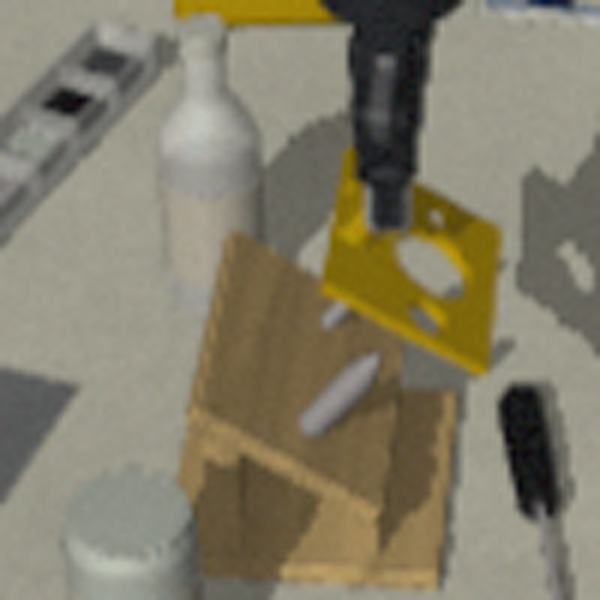

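```bash
python3 - <<'E'
from h import *
s=load('s9'); p,q,c0,n=plane('s9',(.4,-.09,.08),(.65,.15,.4)); c0*=1000
def cast(u,v,pt,n):
    d=R(s)@np.array([(u-s['cx'])/s['fx'],(v-s['cy'])/s['fy'],1.]); o=np.array(s['xyz'])*1000
    w=o+d*((pt-o)@n)/(d@n); return ((w-O)@B).round(1)
# holes as blobs inside the plate hull
m=(yellow(s)).astype(np.uint8)[150:200,235:285]; 
c=max(cv2.findContours(m,cv2.RETR_EXTERNAL,2)[0],key=cv2.contourArea); f=np.zeros_like(m); cv2.drawContours(f,[cv2.convexHull(c)],-1,1,-1)
k,lab,st,ce=cv2.connectedComponentsWithStats(((f>0)&(m==0)).astype(np.uint8))
for i in range(1,k):
    if st[i,4]>8: print('blob',st[i,4],ce[i]+[235,150],cast(*(ce[i]+[235,150]),c0-3*n,n))
for nm,u,v in(('hole',261.2,182.8),('small',262.8,166),('bore',262,174.3)): print(nm,cast(u,v,c0-3*n,n))
print('tip62',cast(253,189,O+Z*61,Z),'tip from image t0/s0')
E
```

```text
s9 490 392 [0.52   0.0232 0.167 ] [-0.514 -0.127  0.848] tilt 32.0 yaw 13.9
blob 180 [256.90555556 167.58888889] [ 11.9 -20.4  95.8]
blob 14 [260.14285714 182.78571429] [-5.9 40.3 96.5]
hole [-9.4 37.8 96.7]
small [ -7.8 -43.2  96.9]
bore [-8.6 -2.2 96.8]
tip62 [-3.9 38.5 61. ] tip from image t0/s0
```

```bash
python3 - <<'E'
from h import *
for z in(118,88,73,58,43): go(*(O+B@[38.9,-3.5,z]),14.3)
E
```

```text
row [ 3.8  0.4 -2.6] turn 0.0 | now [539.8  12.8 201.6] yaw 14.3 zaxis [ 0. -0. -1.] F [-0.7 -0.2 -0.6] t 10.15 gap 0.0377
row [21.   0.4 22. ] turn 0.0 | now [539.8  12.8 201.6] yaw 14.3 zaxis [ 0. -0. -1.] F [-0.7 -0.2 -0.6] t 10.15 gap 0.0377
row [29.6  0.4 34.3] turn 0.0 | now [539.8  12.8 201.6] yaw 14.3 zaxis [ 0. -0. -1.] F [-0.7 -0.2 -0.6] t 10.15 gap 0.0377
row [38.2  0.4 46.6] turn 0.0 | now [539.8  12.8 201.6] yaw 14.3 zaxis [ 0. -0. -1.] F [-0.7 -0.2 -0.6] t 10.15 gap 0.0377
row [46.8  0.4 58.9] turn 0.0 | now [539.8  12.8 201.6] yaw 14.3 zaxis [ 0. -0. -1.] F [-0.7 -0.2 -0.6] t 10.15 gap 0.0377
```

```bash
python3 -m handwheel '[[8,0,3,0,0.25],[14,0,12,0,0.25],[21,0,22,0,0.25],[25,0,28,0,0.25],[30,0,34,0,0.25],[30,0,34,0,0.25],[30,0,34,0,0.25]]' 120; python3 - <<'E'
from h import *
go(*(O+B@[38.9,-3.5,58]),14.3)
s=shot('side','s10'); p,q,c0,n=plane('s10',(.4,-.09,.08),(.7,.15,.4))
cv2.imwrite('pics/c6.png',cv2.resize(s['color'][130:230,190:290],(600,600),interpolation=cv2.INTER_CUBIC))
E
```

```text
clock: 10.85
tcp_pos: [0.5678, 0.0202, 0.1673]
orientation: [-0.0, 0.992, 0.125, -0.0]
wrist_force: [-0.3, 0.1, -0.4]
finger_gap: 0.0374
grip_force: 120.8
row [ 9.2  0.7 12.2] turn 0.0 | now [567.8  20.2 167.3] yaw 14.3 zaxis [-0.001 -0.    -1.   ] F [-0.3  0.1 -0.4] t 10.85 gap 0.0374
s10 533 403 [0.5472 0.0294 0.132 ] [-0.516 -0.127  0.847] tilt 32.1 yaw 13.8
```

View pics/c6.png

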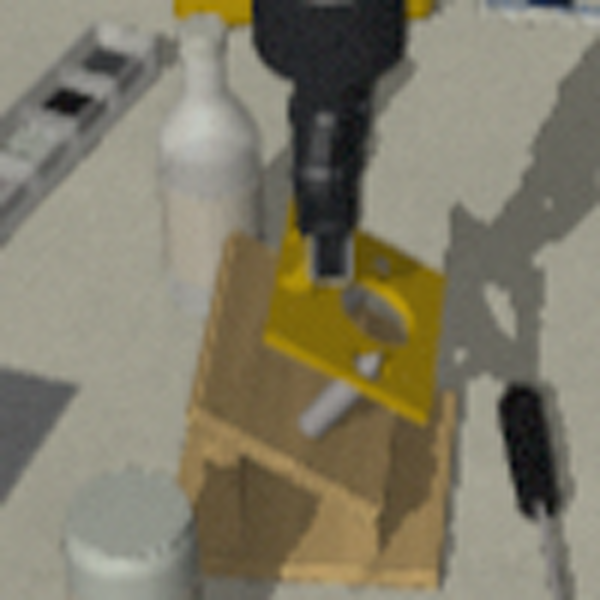

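```bash
python3 -m handwheel '[[3,0,4,0,0.25],[6,0,8,0,0.25],[9,0,12,0,0.25],[12,0,17,0,0.25],[12,0,17,0,0.25]]' 120; python3 - <<'E'
from h import *
go(*(O+B@[38.9,-3.5,33]),14.3)
E
```

```text
clock: 11.4
tcp_pos: [0.5794, 0.0232, 0.1495]
orientation: [-0.0, 0.992, 0.125, -0.001]
wrist_force: [-0.5, 0.4, -1.1]
finger_gap: 0.0373
grip_force: 120.8
row [11.6  0.7 14.9] turn 0.0 | now [579.4  23.2 149.5] yaw 14.3 zaxis [-0.001  0.    -1.   ] F [-0.5  0.4 -1.1] t 11.4 gap 0.0373
```

```bash
python3 -m handwheel '[[3,0,4,0,0.25],[6,0,8,0,0.25],[9,0,12,0,0.25],[11,0,16,0,0.25],[11,0,16,0,0.25]]' 120; python3 - <<'E'
from h import *
go(*(O+B@[38.9,-3.5,24]),14.3)
s=shot('side','s11'); p,q,c0,n=plane('s11',(.4,-.09,.06),(.7,.15,.4))
L=(q*1000-O)@B; print(np.percentile(L,[1,50,99],axis=0).round(1))
E
```

```text
clock: 11.9
tcp_pos: [0.59, 0.0259, 0.1337]
orientation: [-0.0, 0.992, 0.125, -0.001]
wrist_force: [-0.3, -0.2, -1.0]
finger_gap: 0.0374
grip_force: 120.8
row [5.8 0.7 6.5] turn 0.0 | now [590.   25.9 133.7] yaw 14.3 zaxis [-0.001  0.    -1.   ] F [-0.3 -0.2 -1. ] t 11.9 gap 0.0374
s11 499 348 [0.5708 0.0367 0.1   ] [-0.509 -0.138  0.85 ] tilt 31.8 yaw 15.1
[[-39.5 -55.   10.1]
 [  8.5  22.5  14.2]
 [ 55.9  56.5  18.9]]
```

```bash
python3 -m handwheel '[[2,0,3,0,0.25],[3,0,5,0,0.25],[3,0,5,0,0.25],[3,0,5,0,0.6],[3,0,5,0,0.6],[3,0,5,0,0.6]]' 20; python3 - <<'E'
from h import *
go(*(O+B@[38.9,-3.5,24]),14.3)
s=shot('side','s12'); p,q,c0,n=plane('s12',(.4,-.09,.06),(.7,.15,.4))
L=(q*1000-O)@B; print(np.percentile(L,[1,50,99],axis=0).round(1))
E
```

```text
clock: 12.55
tcp_pos: [0.5932, 0.0266, 0.1296]
orientation: [0.0, 0.992, 0.125, 0.0]
wrist_force: [0.3, -0.2, -1.1]
finger_gap: 0.051
grip_force: 0.0
row [2.5 0.5 2.5] turn 0.0 | now [593.2  26.6 129.6] yaw 14.3 zaxis [ 0. -0. -1.] F [ 0.3 -0.2 -1.1] t 12.55 gap 0.051
s12 489 343 [0.5741 0.037  0.093 ] [-0.562 -0.135  0.816] tilt 35.3 yaw 13.5
[[-41.  -58.    3.3]
 [  7.7  23.1   6.5]
 [ 55.   57.7   9.8]]
```

```bash
python3 -m handwheel '[[0,0,-12,0,0.7],[0,0,-40,0,0.8],[0,0,-80,0,0.9],[0,0,-110,0,1],[0,0,-110,0,1]]' 20; python3 - <<'E'
from h import *
print(np.round(sensors.get_state()['joint_pos'],3)); go(502.8,299.5,200,-41)
s=shot('side','s13'); p,q,c0,n=plane('s13',(.4,-.09,.06),(.7,.15,.16))
L=(q*1000-O)@B; print(np.percentile(L,[1,50,99],axis=0).round(1)); print('jar',ray(load('t0'),120,242,.065))
E
```

```text
clock: 13.1
tcp_pos: [0.5957, 0.0264, 0.2459]
orientation: [0.001, 0.992, 0.125, 0.005]
wrist_force: [-0.1, -0.5, 1.0]
finger_gap: 0.0852
grip_force: 0.0
[-0.09   0.344  0.125  1.342 -0.     2.801]
row [ -22.9 -287.7   44.7] turn 0.965 | now [595.7  26.4 245.9] yaw 14.3 zaxis [ 0.01  -0.001 -1.   ] F [-0.1 -0.5  1. ] t 13.1 gap 0.0852
s13 615 399 [0.5783 0.0316 0.0946] [-0.543 -0.141  0.828] tilt 34.1 yaw 14.6
[[-41.4 -59.8   2.3]
 [ 12.1  14.5   6.4]
 [ 55.3  56.3   9.7]]
jar [0.43514734 0.35486852 0.065     ]
```

```bash
python3 -m handwheel '[[-4,-36,0,-0.14,1],[-8,-72,10,-0.28,1],[-11,-108,20,-0.42,1],[-14,-144,30,-0.56,1],[-17,-180,40,-0.7,1],[-20,-216,45,-0.84,1],[-22,-252,45,-0.98,1],[-23,-288,45,-1.12,1]]' 20; python3 -m handwheel '[[0,0,0,-0.14,1],[0,0,0,-0.28,1],[0,0,0,-0.42,1],[0,0,0,-0.56,1],[0,0,0,-0.7,1],[0,0,0,-0.84,1],[0,0,0,-0.98,1],[0,0,0,-1.06,1]]' >/dev/null; python3 -c "
from h import *
go(502.8,299.5,60,139)"
```

```text
clock: 13.95
tcp_pos: [0.4981, 0.3009, 0.1934]
orientation: [-0.0, 0.773, 0.635, -0.001]
wrist_force: [0.4, -0.1, 0.7]
finger_gap: 0.0852
grip_force: 0.0
row [ -3.1   2.6 133.6] turn 0.008 | now [499.  299.7 193.6] yaw 139.5 zaxis [-0.002 -0.001 -1.   ] F [ 0.1 -0.   0.4] t 14.75 gap 0.085
```

```bash
python3 -m handwheel '[[-3,2,45,0.008,1],[-3,2,90,0.008,1],[-3,2,130,0.008,1],[-3,2,160,0.008,1],[-3,2,175,0.008,1],[-3,2,175,0.008,1]]' 20 >/dev/null; python3 -c "
from h import *
go(502.8,299.5,18,139)"; python3 -m handwheel '[[0,0,0,0,0.6],[0,0,0,0,0.4],[0,0,0,0,0.35],[0,0,0,0,0.3],[0,0,0,0,0.3],[0,0,0,0,0.3]]' 20; python3 -c "
from h import *
go(502.8,299.5,18,139)"
```

```text
row [-1.1  2.8 -2.1] turn -0.004 | now [500.1 298.2  15.9] yaw 138.8 zaxis [-0.007 -0.003 -1.   ] F [-0.2 -0.3  0.7] t 15.35 gap 0.0852
clock: 15.95
tcp_pos: [0.5043, 0.3, 0.021]
orientation: [0.001, 0.352, 0.936, 0.001]
wrist_force: [-1.0, -0.1, 6.8]
finger_gap: 0.0391
grip_force: 21.1
row [ 0.8 -1.3  3. ] turn -0.004 | now [504.3 300.   21. ] yaw 138.8 zaxis [ 0.003  0.001 -1.   ] F [-1.  -0.1  6.8] t 15.95 gap 0.0391
```

```bash
python3 -m handwheel '[[0,0,-50,0,0.3],[0,0,-100,0,0.3],[0,0,-150,0,0.3],[0,0,-200,0,0.3],[0,0,-205,0,0.3],[0,0,-205,0,0.3]]' 20;  python3 -c "
from h import *
go(672,50,220,194.3)"
```

```text
clock: 16.55
tcp_pos: [0.5043, 0.3, 0.2267]
orientation: [0.002, 0.352, 0.936, 0.002]
wrist_force: [0.5, -0.3, -1.9]
finger_gap: 0.0396
grip_force: 20.9
row [-290.9  -77.5    7. ] turn -0.969 | now [504.3 300.  226.7] yaw 138.8 zaxis [ 0.004  0.002 -1.   ] F [ 0.5 -0.3 -1.9] t 16.55 gap 0.0396
```

```bash
python3 -m handwheel '[[-40,-11,0,-0.14,0.3],[-80,-21,0,-0.28,0.3],[-120,-32,0,-0.42,0.3],[-160,-43,3,-0.56,0.3],[-200,-53,5,-0.7,0.3],[-240,-64,7,-0.84,0.3],[-270,-72,7,-0.969,0.3],[-291,-77,7,-0.969,0.3]]' 20; python3 -m handwheel '[[0,0,0,0,0.3],[0,0,0,0,0.3]]' >/dev/null; python3 - <<'E'
from h import *
go(666.6,48.3,136,194.3)
s=shot('side','s14'); p,q,c0,n=plane('s14',(.58,-.09,.16),(.8,.15,.3)); tcp=np.array(sensors.get_state()['tcp_pos'])*1000
D=q*1000-tcp; u=D[:,0]*np.cos(ya)+D[:,1]*np.sin(ya); v=-D[:,0]*np.sin(ya)+D[:,1]*np.cos(ya)
print(np.percentile(u,[1,99]).round(1),np.percentile(v,[1,99]).round(1),np.median(D[:,2]).round(1))
E
```

```text
clock: 17.35
tcp_pos: [0.671, 0.0474, 0.2139]
orientation: [-0.002, -0.125, 0.992, 0.0]
wrist_force: [-0.1, -0.4, -0.6]
finger_gap: 0.0396
grip_force: 20.9
row [ 3.4 -0.4 78.8] turn -0.002 | now [670.1  49.5 214.7] yaw -165.8 zaxis [-0.005  0.    -1.   ] F [ 0.6  0.2 -0.4] t 17.55 gap 0.0393
s14 241 199 [0.6689 0.0663 0.1997] [-0.005  0.002  1.   ] tilt 0.3 yaw -20.7
[-17.3  28.5] [-52.2  59.4] -15.7
```

```bash
python3 -m handwheel '[[0,0,40,0,0.3],[0,0,65,0,0.3],[0,0,77,0,0.3],[0,0,77,0,0.3],[6,0,77,0,0.3],[12,0,77,0,0.3],[17,0,77,0,0.3],[17,0,77,0,0.3]]' 20; python3 - <<'E'
from h import *
go(666.6,48.3,136,194.3)
s=shot('side','s15'); p,q,c0,n=plane('s15',(.58,-.09,.06),(.8,.15,.3))
E
```

```text
clock: 18.4
tcp_pos: [0.6545, 0.0453, 0.1419]
orientation: [0.001, -0.124, 0.992, -0.0]
wrist_force: [-0.9, -0.4, -0.8]
finger_gap: 0.0397
grip_force: 20.9
row [-12.4  -0.1   5.9] turn -0.001 | now [654.5  45.3 141.9] yaw -165.7 zaxis [ 0.001 -0.    -1.   ] F [-0.9 -0.4 -0.8] t 18.4 gap 0.0397
s15 581 215 [0.644  0.0592 0.1245] [-0.096 -0.014  0.995] tilt 5.6 yaw 8.4
```

```bash
python3 -m handwheel '[[0,0,5,0,0.3],[0,0,5,0,0.3],[4,0,5,0,0.3],[8,0,5,0,0.3],[12,0,4,0,0.3],[15,0,4,0,0.3],[15,0,4,0,0.3]]' 20; python3 - <<'E'
from h import *
go(666.6,48.3,136,194.3)
s=shot('side','s16'); p,q,c0,n=plane('s16',(.58,-.09,.1),(.8,.15,.3))
cv2.imwrite('pics/c7.png',cv2.resize(s['color'][120:230,180:290],(600,600),interpolation=cv2.INTER_CUBIC))
E
```

```text
clock: 19.15
tcp_pos: [0.6423, 0.0422, 0.138]
orientation: [0.003, -0.124, 0.992, 0.0]
wrist_force: [4.7, 2.1, 2.5]
finger_gap: 0.0396
grip_force: 21.2
row [-25.   -0.1   2.2] turn -0.0 | now [642.3  42.2 138. ] yaw -165.7 zaxis [ 0.006  0.001 -1.   ] F [4.7 2.1 2.5] t 19.15 gap 0.0396
s16 538 268 [0.6316 0.0569 0.1183] [-0.261 -0.083  0.962] tilt 15.9 yaw 17.6
```

View pics/c7.png

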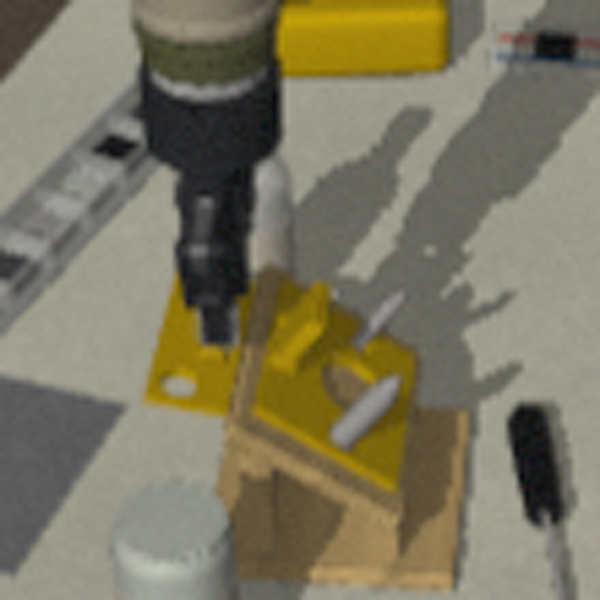

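```bash
cat >> h.py <<'E'
def cov(tag):
    c=load(tag); P=cloud(c); m=yellow(c); J=(P*1000-O)@B
    k=m&(J[...,0]>66)&(J[...,0]<170)&(abs(J[...,1])<75)&(P[...,2]>.09)&(P[...,2]<.25); p=P[k]*1000
    best=None; rng=np.random.default_rng(0)
    for _ in range(300):
        q=p[rng.choice(len(p),3,False)]; n=np.cross(q[1]-q[0],q[2]-q[0]); L=np.linalg.norm(n)
        if L<1e-5: continue
        kk=abs((p-q[0])@n/L)<3
        if best is None or kk.sum()>best.sum(): best=kk
    q=p[best]; n=np.linalg.svd(q-q.mean(0))[2][2]; n*=np.sign(n[2])
    print(tag,len(p),len(q),q.mean(0).round(1),n.round(3),'tilt',np.degrees(np.arccos(n[2])).round(1),'yaw',np.degrees(np.arctan2(-n[1],-n[0])).round(1))
E
python3 -m handwheel '[[3,0,0,0,0.3],[6,0,0,0,0.3],[9,0,-1,0,0.3],[12,0,-2,0,0.3],[12,0,-2,0,0.3]]' 20; python3 - <<'E'
from h import *
go(666.6,48.3,136,194.3)
s=shot('side','s17'); cov('s15');cov('s16'); cov('s17')
E
```

```text
clock: 19.7
tcp_pos: [0.6296, 0.039, 0.1395]
orientation: [0.001, -0.124, 0.992, -0.0]
wrist_force: [4.2, 0.5, 2.6]
finger_gap: 0.0393
grip_force: 21.3
row [-38.1  -0.1   3.6] turn -0.0 | now [629.6  39.  139.5] yaw -165.7 zaxis [ 0.003  0.    -1.   ] F [4.2 0.5 2.6] t 19.7 gap 0.0393
s15 229 181 [654.3  64.1 126.5] [-0.013  0.007  1.   ] tilt 0.8 yaw -27.6
s16 231 184 [652.6  63.  125. ] [-0.183 -0.054  0.982] tilt 11.0 yaw 16.5
s17 248 194 [651.6  62.5 132.6] [-0.423 -0.098  0.901] tilt 25.7 yaw 13.0
```

Working; a little more, about 8° further.

```bash
python3 -m handwheel '[[3,0,0,0,0.3],[6,0,-1,0,0.3],[6,0,-1,0,0.3]]' 20; python3 - <<'E'
from h import *
go(666.6,48.3,136,194.3)
s=shot('side','s18'); cov('s18')
E
```

```text
clock: 20.05
tcp_pos: [0.6225, 0.0372, 0.1396]
orientation: [-0.0, -0.124, 0.992, -0.0]
wrist_force: [3.3, 0.1, 1.8]
finger_gap: 0.04
grip_force: 20.6
row [-45.5  -0.1   3.6] turn -0.001 | now [622.5  37.2 139.6] yaw -165.7 zaxis [-0. -0. -1.] F [3.3 0.1 1.8] t 20.05 gap 0.04
s18 267 202 [649.9  58.7 136.9] [-0.512 -0.132  0.849] tilt 31.9 yaw 14.5
```

```bash
python3 -m handwheel '[[0,0,0,0,0.25],[0,0,0,0,0.25],[0,0,0,0,0.25],[-8,0,-3,0,0.25],[-15,0,-25,0,0.25],[-15,0,-60,0,0.25],[-15,0,-90,0,0.25],[-15,0,-90,0,0.25]]' 120; python3 - <<'E'
from h import *
s=shot('side','s19'); p,q,c0,n=plane('s19',(.58,-.06,.17),(.8,.15,.33))
L=(q*1000-np.array(sensors.get_state()['tcp_pos'])*1000)@B; print(np.percentile(L,[1,50,99],axis=0).round(1))
go(666.6,48.3,136,194.3)
# deck-frame in same view: frame holes check
w=O+B@[0,0,130]; print(w)
E
```

```text
clock: 20.9
tcp_pos: [0.6386, 0.0412, 0.2334]
orientation: [0.002, -0.124, 0.992, -0.001]
wrist_force: [0.5, -0.4, -0.2]
finger_gap: 0.0374
grip_force: 120.1
s19 297 232 [0.6656 0.0634 0.2299] [-0.521 -0.127  0.844] tilt 32.4 yaw 13.7
[[ -0.9 -53.4 -22.8]
 [ 27.8  19.1 -19.5]
 [ 45.2  60.2 -16.3]]
row [-29.5  -0.1  95. ] turn -0.0 | now [637.8  41.2 231. ] yaw -165.7 zaxis [ 0.001 -0.    -1.   ] F [-0.1 -0.8 -0.6] t 20.95 gap 0.0375
[505.1454033    7.18253425 191.68976576]
```

```bash
python3 - <<'E'
from h import *
for z in(106,96): w=O+B@[-26.5,-4,z]; print(w.round(1)); go(*w,194.3)
E
```

```text
[498.4   1.3 156.8]
row [145.   -4.2  74. ] turn -0.0 | now [637.8  41.2 231. ] yaw -165.7 zaxis [ 0.001 -0.    -1.   ] F [-0.1 -0.8 -0.6] t 20.95 gap 0.0375
[504.    2.8 148.6]
row [139.3  -4.1  82.2] turn -0.0 | now [637.8  41.2 231. ] yaw -165.7 zaxis [ 0.001 -0.    -1.   ] F [-0.1 -0.8 -0.6] t 20.95 gap 0.0375
```

```bash
python3 -m handwheel '[[40,-1,0,0,0.25],[80,-2,0,0,0.25],[120,-4,5,0,0.25],[145,-4,20,0,0.25],[145,-4,45,0,0.25],[145,-4,65,0,0.25],[145,-4,74,0,0.25],[145,-4,74,0,0.25]]' 120; python3 - <<'E'
from h import *
go(*(O+B@[-26.5,-4,106]),194.3)
s=shot('side','s20'); p,q,c0,n=plane('s20',(.4,-.09,.125),(.6,.15,.3))
print('tcpJ',((np.array(sensors.get_state()['tcp_pos'])*1000-O)@B).round(1))
L=(q*1000-O)@B; print(np.percentile(L,[1,50,99],axis=0).round(1))
cv2.imwrite('pics/c8.png',cv2.resize(s['color'][130:230,190:290],(600,600),interpolation=cv2.INTER_CUBIC))
E
```

```text
clock: 21.75
tcp_pos: [0.4957, 0.0018, 0.1531]
orientation: [-0.003, -0.124, 0.992, 0.001]
wrist_force: [-0.1, -0.4, -0.5]
finger_gap: 0.0369
grip_force: 120.1
row [-2.5 -1.1 -3.7] turn -0.0 | now [495.7   1.8 153.1] yaw -165.7 zaxis [-0.006  0.001 -1.   ] F [-0.1 -0.4 -0.5] t 21.75 gap 0.0369
s20 356 219 [0.5238 0.0205 0.1493] [-0.488 -0.117  0.865] tilt 30.1 yaw 13.5
tcpJ [-29.1  -3.3 104.9]
[[-33.4 -55.4  78.4]
 [ -5.6  15.1  83.2]
 [ 13.   57.1  87. ]]
```

View pics/c8.png

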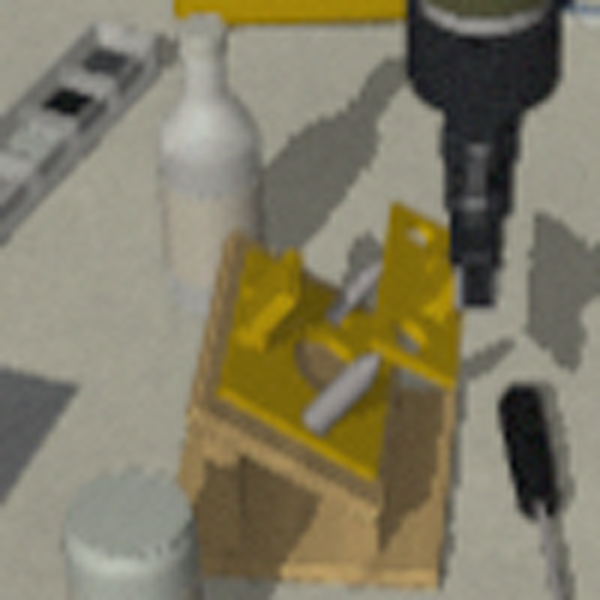

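```bash
python3 - <<'E'
from h import *
for z in(105,90,81,72): go(*(O+B@[-24.6,-4.3,z]),194.3)
E
```

```text
row [-3.6 -1.  -2.7] turn -0.0 | now [496.8   1.7 154.4] yaw -165.7 zaxis [-0.003  0.    -1.   ] F [0.4 0.1 0.3] t 21.8 gap 0.0374
row [-12.3  -1.    9.6] turn -0.0 | now [496.8   1.7 154.4] yaw -165.7 zaxis [-0.003  0.    -1.   ] F [0.4 0.1 0.3] t 21.8 gap 0.0374
row [-17.4  -1.   16.9] turn -0.0 | now [496.8   1.7 154.4] yaw -165.7 zaxis [-0.003  0.    -1.   ] F [0.4 0.1 0.3] t 21.8 gap 0.0374
row [-22.6  -1.1  24.3] turn -0.0 | now [496.8   1.7 154.4] yaw -165.7 zaxis [-0.003  0.    -1.   ] F [0.4 0.1 0.3] t 21.8 gap 0.0374
```

```bash
python3 -m handwheel '[[-4,-1,-2,0,0.25],[-8,-1,4,0,0.25],[-12,-1,9,0,0.25],[-15,-1,13,0,0.25],[-19,-1,19,0,0.25],[-22,-1,24,0,0.25],[-22,-1,24,0,0.25]]' 120; python3 - <<'E'
from h import *
go(*(O+B@[-24.6,-4.3,56]),194.3)
s=shot('side','s21')
print('tcpJ',((np.array(sensors.get_state()['tcp_pos'])*1000-O)@B).round(1))
cv2.imwrite('pics/c9.png',cv2.resize(s['color'][140:220,200:280],(560,560),interpolation=cv2.INTER_CUBIC))
E
```

```text
clock: 22.5
tcp_pos: [0.519, 0.0063, 0.1304]
orientation: [-0.001, -0.124, 0.992, 0.0]
wrist_force: [-0.6, 1.5, -1.6]
finger_gap: 0.0378
grip_force: 120.2
row [-9.1  0.  13.4] turn -0.0 | now [519.    6.3 130.4] yaw -165.7 zaxis [-0.002  0.    -1.   ] F [-0.6  1.5 -1.6] t 22.5 gap 0.0378
tcpJ [-24.3  -4.3  72.6]
```

View pics/c9.png

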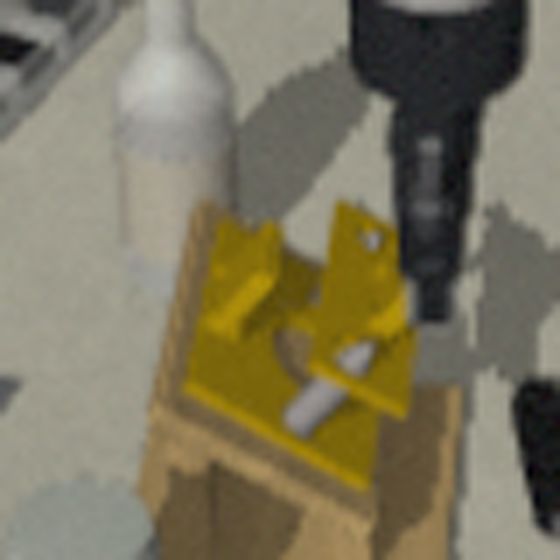

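```bash
python3 -m handwheel '[[-3,0,4,0,0.25],[-6,0,9,0,0.25],[-9,0,13,0,0.25],[-12,0,17,0,0.25],[-15,0,21,0,0.25],[-15,0,21,0,0.25]]' 120; python3 - <<'E'
from h import *
go(*(O+B@[-24.6,-4.3,34]),194.3)
s=shot('side','s22');p,q,c0,n=plane('s22',(.4,-.09,.06),(.62,.15,.2))
print('tcpJ',((np.array(sensors.get_state()['tcp_pos'])*1000-O)@B).round(1))
E
```

```text
clock: 23.15
tcp_pos: [0.5336, 0.01, 0.1094]
orientation: [-0.001, -0.124, 0.992, 0.0]
wrist_force: [-1.4, 2.5, -6.2]
finger_gap: 0.0379
grip_force: 120.6
row [-6.7 -0.1 10.5] turn -0.0 | now [533.6  10.  109.4] yaw -165.7 zaxis [-0.002  0.001 -1.   ] F [-1.4  2.5 -6.2] t 23.15 gap 0.0379
s22 645 213 [0.583  0.0574 0.1023] [-0.579 -0.108  0.808] tilt 36.1 yaw 10.6
tcpJ [-24.   -4.2  46.5]
```

```bash
python3 -m handwheel '[[-2,0,3,0,0.25],[-4,0,6,0,0.25],[-4,0,6,0,0.25],[-4,0,6,0,0.45],[-4,0,6,0,0.52],[-4,0,6,0,0.52]]' 20; python3 - <<'E'
from h import *
s=shot('side','s23');c=s;P=cloud(c)*1000; J=(P-O)@B; m=yellow(c)
k=m&(abs(J[...,1])<62)&(J[...,0]>-60)&(J[...,0]<30)&(J[...,2]>-5)&(J[...,2]<70)
for lo,hi in((-50,-35),(-30,-20),(-5,5),(5,15)):
    a=J[k&(J[...,0]>lo)&(J[...,0]<hi)]; print(lo,hi,len(a),np.percentile(a[:,2],[10,50,90]).round(1),a[:,1].mean().round(0))
go(*(O+B@[-24.6,-4.3,34]),194.3)
print('tcpJ',((np.array(sensors.get_state()['tcp_pos'])*1000-O)@B).round(1))
E
```

```text
clock: 23.8
tcp_pos: [0.5399, 0.01, 0.1057]
orientation: [0.002, -0.124, 0.992, -0.001]
wrist_force: [0.2, -0.1, -0.5]
finger_gap: 0.0445
grip_force: 0.1
-50 -35 29 [0.5 6.6 9.8] 25.0
-30 -20 42 [ 4.  11.4 14.3] 38.0
-5 5 51 [ 5.4 12.2 14.7] 7.0
5 15 90 [ 5.4 12.1 15.1] 7.0
row [-0.6  1.6  6.8] turn -0.001 | now [539.9  10.  105.8] yaw -165.7 zaxis [ 0.004 -0.001 -1.   ] F [-0.3 -0.6  0.8] t 23.85 gap 0.0447
tcpJ [-21.2  -5.8  39.9]
```

```bash
python3 -m handwheel '[[3,0,-4,0,0.52],[8,0,-12,0,0.52],[17,0,-25,0,0.52],[27,0,-38,0,0.52],[40,0,-58,0,0.6],[40,0,-90,0,0.8],[40,0,-110,0,0.8],[40,0,-110,0,0.8]]' 20; python3 - <<'E'
from h import *
go(*(O+B@[-24.6,-4.3,34]),194.3)
s=shot('side','s24');P=cloud(s)*1000; J=(P-O)@B; m=yellow(s)&(abs(J[...,1])<65)&(abs(J[...,0])<65)&(J[...,2]>-5)&(J[...,2]<70)
def fit(a,z0):
    a=a[abs(a[:,2]-z0)<4]; A=np.c_[a[:,:2],np.ones(len(a))]; c=np.linalg.lstsq(A,a[:,2],rcond=None)[0]
    print(len(a),'slopes',c[:2].round(3),'z0',c[2].round(2),'x',np.percentile(a[:,0],[1,99]).round(1),'y',np.percentile(a[:,1],[1,99]).round(1))
a=J[m]; fit(a[(a[:,0]>22)|(a[:,0]<-36)],6); fit(a[(a[:,0]>-29)&(a[:,0]<17)&((abs(a[:,1])>24)|(a[:,0]>-3))],12)
r=a[a[:,2]>25]; 
for lo,hi in((-40,10),(35,65)):
    b=r[(r[:,0]>lo)&(r[:,0]<hi)&(abs(r[:,1])<24)]; print('rib',len(b),np.percentile(b,[2,50,98],axis=0).round(1).tolist())
t=load('t0'); n=shot('top','t9')
for nm,(u,v) in dict(gear=(357,267),jar=(120,242),mug=(275,258),bottle=(297,142),can=(184,173),driver=(265,226)).items():
    A=t['color'][v-10:v+11,u-10:u+11].astype(int);Bb=n['color'][v-10:v+11,u-10:u+11].astype(int); print(nm,abs(A-Bb).mean().round(1))
E
```

```text
clock: 24.65
tcp_pos: [0.5004, 0.0002, 0.2191]
orientation: [0.004, -0.124, 0.992, -0.001]
wrist_force: [0.5, 1.0, 0.1]
finger_gap: 0.0681
grip_force: 0.0
row [-40.4   1.7 120.4] turn -0.001 | now [5.004e+02 2.000e-01 2.191e+02] yaw -165.7 zaxis [ 0.007 -0.001 -1.   ] F [0.5 1.  0.1] t 24.65 gap 0.0681
196 slopes [ 0.001 -0.003] z0 6.34 x [-42.2  55.3] y [-59.5  60.7]
168 slopes [-0.007  0.   ] z0 12.36 x [-27.5  16.3] y [-55.5  56.7]
rib 54 [[-18.8, -20.1, 27.3], [-11.3, -1.8, 48.8], [-9.0, 18.2, 56.4]]
rib 58 [[42.5, -17.5, 26.3], [50.0, 5.7, 40.1], [52.7, 18.9, 51.8]]
gear 2.7
jar 3.8
mug 20.9
bottle 3.5
can 3.8
driver 48.2
```

```bash
python3 -m handwheel '[[0,0,-10,0,0.8],[0,0,-10,0,0.8],[0,0,-10,0,0.8]]' 20 | head -2; python3 -c "
from workcell import workorder
print(workorder.hand_in())"
```

```text
clock: 25.05
tcp_pos: [0.4989, 0.0008, 0.2242]
the job is handed in; nothing more can be done
None
```

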